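# Open the pop-out T-handle tool locker

### The arm

A 6-joint arm with a two-finger parallel gripper is mounted at the origin on a cart in front of the work surface, level with it; the furniture and walls round the work are solid. World frame = base frame: x ahead of the robot, y to its left, z up, the work surface at z = 0. Lengths are in m, angles in rad, forces in N, time in s.
With the tool pointing down it reaches from about 0.3 to 0.875 m from the base axis. Payload 6.4 kg.
Tool frame: the origin (TCP) lies midway between the tips of the shut fingers; the grasp point (between the pads) lies bot.hold_point_z behind it (bot.hold_point_z is the distance from the TCP to the grasp point, in m); z points along the fingers, y is the line along which they close (so a half turn about z gives the same grasp; the last joint's range is limited). The gripper opens to 85 mm and grips with 20 to 120 N. Pads are 22 mm wide; open, the fingers measure 114 mm over their backs; the gripper's body (76 mm by 85 mm) begins 54 mm behind the grasp point. The pads swing forward as they close: fully open they stand 13 mm farther back than shut.
Start: joints at [-1.366, 0.181, 1.607, -0, 1.354, -0.206], TCP at [0.23, -0.527, 0.231] pointing down, gripper open.
Joint ranges: [-2.99, 2.99], [-0.89, 2.07], [0.3, 2.58], [-1.14, 4.28], [0, 2.63], [-3.12, 3.12]. Speed limits (rad/s): [2.57, 2.57, 3.01, 3.14, 3.14, 3.14].

### API

Orientations are given as a rotation vector (axis times angle).
In Python, from workcell import telemetry, viewer, order, bot gives the robot as it stands. The module is installed in compiled form; this text tells all that it offers.
- The arm moves only by the tool play_rows, never from a script. Its argument "series" is a list of rows, each an object of numbers: "x", "y", "z": the shift along the tool's x, y, z normalised to -1 to 1, where 1 is 250 mm; "ax", "ay", "az": the turn, a rotation vector about the tool's x, y, z normalised to -1 to 1, where 1 is 360 degrees; "grip": the closure, from 0 (fully open) to 1 (shut). In form: [{"x": .., "y": .., "z": .., "ax": .., "ay": .., "az": .., "grip": ..}, ...]. A call has 1 to 20 rows; each row is the pose to reach, as a shift and turn from the pose commanded when the call began, along the tool's axes at that moment, turning the shorter way round; what a row does not reach only later rows make up. A row lasts 1/12 s, in which the tool goes at most 41.7 mm and 7.16 degrees, less where a joint would pass 70% of its speed; a pose out of reach is approached as far as the arm can. A call with a number of a shift or a turn outside -1 to 1 is refused whole. A call with a gripper value outside its range is refused whole. The fingers move at their own pace and stop on an object; "newtons" is the grip in N (left out, the last holds). Time passes only in rows, so rows that repeat a pose let the fingers close. It gives the time, the measured TCP pose, the force, the opening and the grip force at its end, in the units of the state.
- telemetry.read_state(): the state, without advancing time (a new reading comes with each control period).
- viewer.capture(name): name is "scene" or "side" or "wrist"; returns a dict with "image" (384x512x3 uint8, red, green, blue), "K" (3x3 intrinsics, pixels), "T" (4x4, takes a point from camera to world coordinates); the wrist camera has in their place "tool_from_camera" (4x4, takes a point from camera to tool coordinates, whose origin is the TCP and whose axes are the flange's). Camera axes: x right, y down, z forward; pixel columns grow to the right and rows downward; lengths in m; the calibration is good to about 2 mm. The wrist camera is an equidistant fisheye: a pixel r from the principal point sees the ray r / f radians off the axis. A picture is of the moment at which its call begins: read the wrist's pose just before it. There is no depth.
- order.close_job(): hands the job in; it is judged then, once.
The state is a dict: "clock": time; "qpos": joint angles; "qvel": joint speeds; "joint_torque": joint torques, N m; "ee_pos": TCP position; "ee_rot": TCP orientation; "wrist_force": force on the tool from outside, world axes, zero at the start; "ft_torque": the same for the moment, N m; "finger_gap": finger opening in m; "finger_force": force on a finger pad.
Only numpy, scipy, OpenCV 4.12 (cv2) and the standard library are available. Lean on these libraries where they do the work, as an engineer would, in place of code of your own. Each camera call takes 0.05 s, during which the arm holds its last target. There are 200 camera calls.

### The job

Open the blue tool locker: press the red button on its sloping lid until the T-handle pops out, turn the handle a full quarter turn anticlockwise to unlatch it, and lift the lid by the handle about 45 degrees so that it stays open by itself. Do not disturb the spray can, the jar or the tin beside it.

Things in the scene. Friction and masses are not known exactly. Their poses are not given: they have to be found in the camera images.
- locker: blue steel tool locker fixed to the bench, 190 mm deep, 230 mm wide, 80 mm high in front and 190 mm at the back; its lid is the sloping top, which at rest leans 30 degrees toward the front. Origin: centre of its underside; x points from front to back, y to its left, z up. The dark green drawer cabinet to its right (0.24 m high) is in the way
- lid_hinge (a point): middle of the hinge axis, at the back edge of the lid's outer face. Moves with the lid: x up the slope, y along the hinge, z outward, square to the lid. Lid: 228 mm to -x, 117 mm to either side. Handle axis at x = -100 mm, button axis at x = -190 mm, both y = 0, in a black escutcheon, x -213 to -45 mm, y +-24 mm, top 18 mm above the lid
- handle_bar (a point): centre of the aluminium T-handle bar, round, 16 mm thick, 76 mm long; x along the bar, z outward. Stowed it lies along the slope in a slot of the escutcheon, flush (centre 9 mm above the lid), and cannot be gripped or turned; popped out its centre stands 39 mm above the lid, its underside 13 mm clear of the escutcheon
- button_top (a point): centre of the top of the red release button, 22 mm across, 30 mm above the lid and 12 mm out of the escutcheon, 52 mm below the bar's lower end; z outward; it is pressed straight into the lid (-z)
- button (a joint): how far the button is pressed, 0 to 0.010 m; its spring takes 2 N at first and 4.5 N at the bottom, and brings it back. The handle is released at a hidden depth between 3.5 and 8.5 mm, different every time, and then jumps out by itself under a spring
- handle_pop (a joint): how far the handle has come out, 0 (stowed) to 0.030 m (fully out); a spring of 5 to 8 N keeps it out. It must be out 14 mm or more before it can turn
- handle_turn (a joint): turn of the handle about the lid's normal, 0 (bar along the slope) to 1.57 rad (bar parallel to the hinge, at its stop), growing anticlockwise seen from outside. It is stiff (about 0.1 N m) and stays where it is left. The lid is latched below about 1.15 rad
- lid (a joint): opening angle of the lid, 0 (shut) to 1.2 rad; grows as the front edge rises, turning about +y of lid_hinge. A friction stay holds it wherever it is left; lifting at the handle takes about 15 N. The bar may roll between the fingers meanwhile, so the tool need not turn as far as the lid
- spray_can: white spray can with a red cap, 65 mm across, 206 mm tall, upright; origin under its centre. A bystander: leave it alone
- glass_jar: clear glass jar holding rivets, 68 mm across, 92 mm tall, upright; origin under its centre. A bystander: leave it alone
- rivet_tin: brown open tin with a rod standing in it, 65 mm across, 85 mm tall; origin under its centre. A bystander: leave it alone

How it is judged:
By the outcome, as a careful person would: the job done as asked, in the order asked, and still so for the second after the job is handed in, with the robot touching nothing.
It also fails if it takes over 48 s, if anything falls off the work surface, if the arm or the gripper's body presses on something with over 40 N, if the wrist force passes 120 N, or if a joint passes its speed limit or range.

## Working session

There is one attempt and no reset: what is moved stays moved. The work goes in short steps, Python scripts to look and compute and a tool call to move; the robot and the scene stay as the last step left them, time stands still between calls to the robot, and variables do not carry over. Pictures are saved under pics/ and viewed, at most 10 in all, crops included, and the job is handed in when it is done.

Besides the shell and the picture viewer there is one more tool, called after ">>>" as a command line: name --argument value ..., lists and objects as JSON in quotes. play_rows: Moves the arm, as the interface text tells. Scaled input: -1 to 1 covers 250 mm each way for a shift and 360 degrees each way for a turn. Its arguments: {"type":"object","properties":{"series":{"type":"array"},"newtons":{"type":"number"}},"required":["series"]}

```bash
mkdir -p pics; python3 - <<'E'
from workcell import telemetry, viewer, order, bot
import cv2,numpy as np
s=telemetry.read_state(); print(s['ee_pos'],s['ee_rot'],s['finger_gap'],bot.hold_point_z,s['wrist_force'])
for n in ('scene','side'):
    c=viewer.capture(n); cv2.imwrite(f'pics/{n}0.png',c['image'][:,:,::-1]); np.savez(f'{n}0.npz',**c); print(n,c['K'].tolist(),c['T'].round(4).tolist())
a=cv2.imread('pics/scene0.png');b=cv2.imread('pics/side0.png')
E
```

```text
[ 0.22952537 -0.52660088  0.23038889] [-3.07385143e+00 -6.40419189e-01  1.05304021e-05] 0.08512234617091928 0.0187 [0.71204491 0.48707376 0.21546038]
scene [[466.7553982598268, 0.0, 255.6746754461646], [0.0, 466.7553982598268, 193.42336202639714], [0.0, 0.0, 1.0]] [[0.9606, 0.1812, -0.2106, 0.7967], [0.2778, -0.607, 0.7446, -0.8182], [0.0071, -0.7738, -0.6334, 1.0533], [0.0, 0.0, 0.0, 1.0]]
side [[496.14157527835454, 0.0, 255.6985583852406], [0.0, 496.14157527835454, 192.1615445176742], [0.0, 0.0, 1.0]] [[0.9987, -0.0453, 0.0232, 0.459], [-0.0484, -0.7039, 0.7087, -0.7886], [-0.0158, -0.7089, -0.7051, 1.1413], [0.0, 0.0, 0.0, 1.0]]
```

View pics/scene0.png

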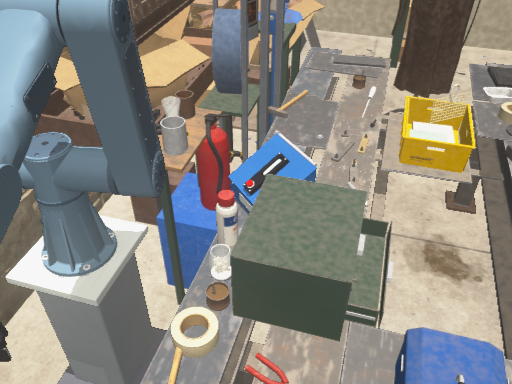

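View pics/side0.png

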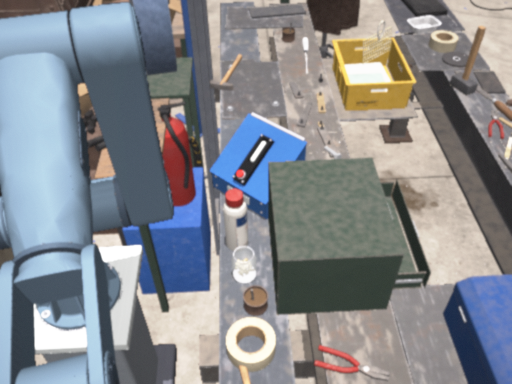

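The scene view shows the locker's blue lid near (272,172) with its red button at about (250,185). In the side view they are near (258,160) and (241,175). The spray can stands in front of the locker and the green cabinet is to its right. I'll zoom in on both views.

```bash
python3 - <<'E'
import cv2,numpy as np
a=cv2.imread('pics/scene0.png')[125:225,222:322];b=cv2.imread('pics/side0.png')[105:215,200:310]
cv2.imwrite('pics/zoom.png',np.hstack([cv2.resize(a,(400,400),interpolation=cv2.INTER_CUBIC),cv2.resize(b,(400,400),interpolation=cv2.INTER_CUBIC)]))
for n in ('scene','side'):
    im=cv2.imread(f'pics/{n}0.png');h=cv2.cvtColor(im,cv2.COLOR_BGR2HSV)
    x0,y0,x1,y1=(222,125,322,225) if n=='scene' else (200,105,310,215)
    def comps(m,l):
        m=m.astype('uint8');z=np.zeros_like(m);z[y0:y1,x0:x1]=m[y0:y1,x0:x1]
        k,L,st,ce=cv2.connectedComponentsWithStats(z)
        for i in range(1,k):
            if st[i,4]>12: print(n,l,st[i].tolist(),ce[i].round(1).tolist(),np.array(cv2.boxPoints(cv2.minAreaRect(np.argwhere(L==i)[:,::-1].astype('float32')))).round(1).tolist())
    comps(((h[...,0]<8)|(h[...,0]>172))&(h[...,1]>140)&(h[...,2]>90),'red')
    comps((h[...,1]<60)&(h[...,2]>140),'white')
    comps((h[...,2]<50),'black')
    comps((abs(h[...,0].astype(int)-107)<10)&(h[...,1]>150)&(h[...,2]>60),'blue')
E
```

```text
scene red [222, 130, 12, 77, 534] [225.7, 172.8] [[222.0, 130.0], [233.0, 130.0], [233.0, 206.0], [222.0, 206.0]]
scene red [246, 180, 7, 6, 35] [249.1, 182.7] [[246.0, 180.0], [252.0, 180.0], [252.0, 185.0], [246.0, 185.0]]
scene white [248, 125, 9, 5, 30] [252.4, 126.3] [[248.0, 125.0], [256.0, 125.0], [256.0, 129.0], [248.0, 129.0]]
scene white [262, 125, 60, 59, 638] [302.0, 151.2] [[258.70001220703125, 142.6999969482422], [277.5, 115.69999694824219], [338.3999938964844, 158.10000610351562], [319.5, 185.10000610351562]]
scene white [296, 125, 8, 5, 29] [299.2, 126.6] [[296.0, 129.0], [296.0, 125.0], [303.0, 125.0], [303.0, 129.0]]
scene white [232, 128, 10, 24, 206] [236.9, 139.3] [[232.0, 128.0], [241.0, 128.0], [241.0, 151.0], [232.0, 151.0]]
scene white [248, 130, 9, 28, 210] [251.6, 142.6] [[248.0, 130.0], [256.0, 130.0], [256.0, 157.0], [248.0, 157.0]]
scene white [297, 131, 15, 12, 105] [303.7, 136.8] [[294.79998779296875, 139.60000610351562], [297.8999938964844, 130.3000030517578], [312.29998779296875, 135.10000610351562], [309.20001220703125, 144.39999389648438]]
scene wh
[... 3118 characters left out ...]
9969482422], [267.3999938964844, 137.89999389648438], [267.0, 140.1999969482422]]
side black [244, 142, 29, 42, 112] [257.4, 161.7] [[242.10000610351562, 181.6999969482422], [269.8999938964844, 140.60000610351562], [272.0, 142.0], [244.1999969482422, 183.1999969482422]]
side black [269, 201, 3, 14, 32] [269.8, 208.6] [[269.0, 201.0], [271.0, 201.0], [271.0, 214.0], [269.0, 214.0]]
side blue [211, 115, 94, 100, 3512] [254.9, 159.5] [[204.3000030517578, 178.60000610351562], [250.10000610351562, 107.30000305175781], [310.6000061035156, 146.1999969482422], [264.79998779296875, 217.5]]
side blue [200, 176, 7, 39, 144] [202.6, 200.8] [[200.0, 176.0], [206.0, 176.0], [206.0, 214.0], [200.0, 214.0]]
```

View pics/zoom.png

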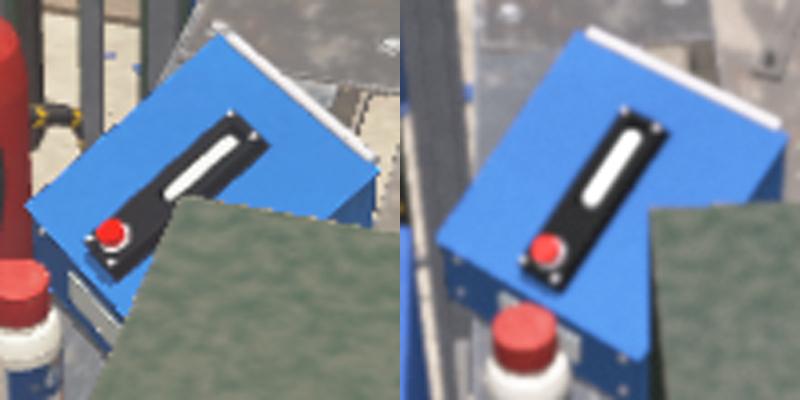

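The zoom shows the lid's corners, the bar and the button clearly. Next I'll fit the locker's x, y, z and yaw to these points in both views.

```bash
cat > h.py <<'E'
import numpy as np,json
from scipy.optimize import least_squares
from scipy.spatial.transform import Rotation as R
def proj(c,p):
    T=c['T'];q=(p-T[:3,3])@T[:3,:3];u=q@c['K'].T;return u[:,:2]/u[:,2:]
def lidR(yaw,op=0):  # lid leans down to front: local x up the slope
    return R.from_euler('z',yaw)*R.from_euler('y',-np.radians(30)+op)
E
python3 - <<'E'
from h import *
from workcell import telemetry
L={'btn':(-.19,0,.029),'bar':(-.1,0,.017),'fl':(-.228,.117,0),'bl':(0,.117,0),'br':(0,-.117,0),'fr':(-.228,-.117,0)}
ob={'scene':{'btn':(249.3,183),'bar':(272.3,166.8),'fl':(229,176.2),'bl':(277,134.5),'br':(316,168)},
'side':{'btn':(239.6,173.2),'bar':(257.7,150.9),'fl':(210.5,170.7),'bl':(250.3,113.8),'br':(305.3,141.6),'fr':(266,203.5)}}
C={n:np.load(n+'0.npz') for n in ob}
def f(p,n=None):
    r=[]
    for n in ob:
        P=lidR(p[3]).apply(np.array([L[k] for k in ob[n]]))+p[:3]
        r.append((proj(C[n],P)-np.array(list(ob[n].values()))).ravel())
    return np.concatenate(r)
best=min((least_squares(f,[.6,-.1,.19,y],loss='soft_l1') for y in (-1,0,1)),key=lambda s:s.cost)
print(best.x, np.degrees(best.x[3])); print(f(best.x).reshape(-1,2).round(1).tolist())
g=least_squares(lambda q:f([q[0],q[1],.19,q[2]]),best.x[[0,1,3]],loss='soft_l1');print('z190',g.x,g.cost,best.cost)
x=best.x; Rl=lidR(x[3])
np.save('lid.npy',x)
for k in ((-.19,0,.03),(-.1,0,.039),(-.1,0,.009)):print(k,Rl.apply(k)+x[:3])
print(Rl.as_matrix().round(3).tolist())
E
```

```text
[0.57194788 0.46871798 0.17690013 0.81315825] 46.590535784149225
[[0.5, 0.4], [-0.6, 0.6], [-0.5, 0.9], [0.3, -0.3], [0.9, 0.4], [0.4, -0.4], [-0.2, -0.4], [-0.7, -0.6], [-1.2, -0.6], [1.3, 0.3], [-0.6, 0.0]]
z190 [0.5739783  0.45280203 0.80644401] 6.014519283821707 3.7179575567689382
(-0.19, 0, 0.03) [0.44856333 0.33828563 0.10788089]
(-0.1, 0, 0.039) [0.49903342 0.3916386  0.16067512]
(-0.1, 0, 0.009) [0.50934153 0.40253552 0.13469436]
[[0.595, -0.726, -0.344], [0.629, 0.687, -0.363], [0.5, 0.0, 0.866]]
```

```bash
cat >> h.py <<'E'
def delta(s,p,rot):
    """tool-frame command (x,y,z,ax,ay,az) from state to world pose"""
    R0=R.from_rotvec(s['ee_rot']);d=R0.inv().apply(np.array(p)-s['ee_pos'])/.25
    return np.r_[d,(R0.inv()*rot).as_rotvec()/(2*np.pi)].round(4)
def toolrot(yaw,op=0,tw=0):
    """tool x up the slope, z into lid, twisted tw about outward normal"""
    return lidR(yaw,op)*R.from_euler('z',tw)*R.from_euler('x',np.pi)
E
python3 - <<'E'
from h import *
from workcell import telemetry
x=np.load('lid.npy');Rl=lidR(x[3]);s=telemetry.read_state()
def ray(n,u,z):
    c=np.load(n+'0.npz');T=c['T'];d=T[:3,:3]@np.linalg.solve(c['K'],[*u,1]);return T[:3,3]+d*(z-T[2,3])/d[2]
print('can',ray('side',(234,194),.206),ray('scene',(226.5,196),.206))
print('jar',ray('side',(243.5,256),.092),'tin',ray('side',(255,294),.085))
for p,rot in (((.33,-.2,.42),toolrot(x[3])),(Rl.apply((-.13,0,.17))+x[:3],toolrot(x[3]))):
    print(p,delta(s,p,rot))
print(toolrot(x[3]).as_matrix().round(3).tolist())
E
```

```text
can [0.43175423 0.14817546 0.206     ] [0.43859343 0.14301127 0.206     ]
jar [0.4495875 0.0278169 0.092    ] tin [ 0.47456981 -0.08788703  0.085     ]
(0.33, -0.2, 0.42) [ 0.8905 -1.0386 -0.7563  0.0165  0.0821 -0.0626]
[0.43616715 0.32518138 0.25912445] [ 2.1186 -2.7939 -0.1097  0.0165  0.0821 -0.0626]
[[0.595, 0.726, 0.344], [0.629, -0.687, 0.363], [0.5, 0.0, -0.866]]
```

>>> play_rows --series '[{"x":0,"y":0,"z":-0.7},{"x":0,"y":0,"z":-0.7},{"x":0.2,"y":-0.3,"z":-0.75},{"x":0.5,"y":-0.7,"z":-0.75,"az":-0.03},{"x":0.85,"y":-0.98,"z":-0.75,"az":-0.06},{"x":0.85,"y":-0.98,"z":-0.75,"az":-0.06},{"x":0.85,"y":-0.98,"z":-0.75,"az":-0.06},{"x":0.85,"y":-0.98,"z":-0.75,"az":-0.06},{"x":0.85,"y":-0.98,"z":-0.75,"az":-0.06},{"x":0.85,"y":-0.98,"z":-0.75,"az":-0.06},{"x":0.85,"y":-0.98,"z":-0.75,"az":-0.06},{"x":0.85,"y":-0.98,"z":-0.75,"az":-0.06},{"x":0.85,"y":-0.98,"z":-0.75,"az":-0.06}]'

```text
schema error: expected keys x, y, z, ax, ay, az, grip
```

```bash
python3 - <<'E'
from h import *
from workcell import telemetry
x=np.load('lid.npy');Rl=lidR(x[3]);s=telemetry.read_state();print(s['clock'],s['ee_pos'],s['qpos'])
for p in ((.37,.0,.42),(.42,.24,.36)):print(delta(s,p,toolrot(x[3])))
E
```

```text
0.1 [ 0.22953411 -0.52666168  0.23045981] [-1.36629134e+00  1.81490562e-01  1.60791015e+00 -1.53096380e-05
  1.35377646e+00 -2.06313653e-01]
[ 1.3567 -1.7081 -0.7551  0.0165  0.0821 -0.0626]
[ 1.9233 -2.508  -0.5137  0.0165  0.0821 -0.0626]
```

>>> play_rows --series '[{"x":0,"y":0,"z":-0.7,"ax":0,"ay":0,"az":0,"grip":0},{"x":0,"y":0,"z":-0.7,"ax":0,"ay":0,"az":0,"grip":0},{"x":0.2,"y":-0.3,"z":-0.75,"ax":0,"ay":0,"az":0,"grip":0},{"x":0.85,"y":-0.98,"z":-0.75,"ax":0,"ay":0,"az":-0.06,"grip":0},{"x":0.85,"y":-0.98,"z":-0.75,"ax":0,"ay":0,"az":-0.06,"grip":0},{"x":0.85,"y":-0.98,"z":-0.75,"ax":0,"ay":0,"az":-0.06,"grip":0},{"x":0.85,"y":-0.98,"z":-0.75,"ax":0,"ay":0,"az":-0.06,"grip":0},{"x":0.85,"y":-0.98,"z":-0.75,"ax":0,"ay":0,"az":-0.06,"grip":0},{"x":0.85,"y":-0.98,"z":-0.75,"ax":0,"ay":0,"az":-0.06,"grip":0},{"x":0.85,"y":-0.98,"z":-0.75,"ax":0,"ay":0,"az":-0.06,"grip":0},{"x":0.85,"y":-0.98,"z":-0.75,"ax":0,"ay":0,"az":-0.06,"grip":0},{"x":0.85,"y":-0.98,"z":-0.75,"ax":0,"ay":0,"az":-0.06,"grip":0},{"x":0.85,"y":-0.98,"z":-0.75,"ax":0,"ay":0,"az":-0.06,"grip":0}]'

```text
clock: 1.18
ee_pos: [0.3268, -0.2173, 0.4189]
ee_rot: [2.899, 1.209, -0.0]
wrist_force: [0.0, -1.3, -0.6]
finger_gap: 0.0856
finger_force: 0.0
```

```bash
python3 - <<'E'
from h import *
from workcell import telemetry
x=np.load('lid.npy');Rl=lidR(x[3]);s=telemetry.read_state();print(s['clock'],s['ee_pos'],s['qpos'])
for p in ((.37,.0,.42),(.42,.2,.4)):print(delta(s,p,toolrot(x[3])))
E
```

```text
1.1833 [ 0.32678621 -0.21727739  0.41886329] [-8.91317884e-01 -3.42961056e-01  1.72668023e+00 -4.05856710e-04
  1.75693209e+00 -1.10618254e-01]
[ 0.739  -0.4889 -0.0054  0.0011  0.0834 -0.0036]
[ 1.4481e+00 -9.1000e-01  7.3900e-02  1.1000e-03  8.3400e-02 -3.6000e-03]
```

>>> play_rows --series '[{"x":1,"y":-0.63,"z":0,"ax":0,"ay":0.04,"az":-0.004,"grip":0},{"x":1,"y":-0.63,"z":0,"ax":0,"ay":0.083,"az":-0.004,"grip":0},{"x":1,"y":-0.63,"z":0,"ax":0,"ay":0.083,"az":-0.004,"grip":0},{"x":1,"y":-0.63,"z":0,"ax":0,"ay":0.083,"az":-0.004,"grip":0},{"x":1,"y":-0.63,"z":0,"ax":0,"ay":0.083,"az":-0.004,"grip":0},{"x":1,"y":-0.63,"z":0,"ax":0,"ay":0.083,"az":-0.004,"grip":0},{"x":1,"y":-0.63,"z":0,"ax":0,"ay":0.083,"az":-0.004,"grip":0},{"x":1,"y":-0.63,"z":0,"ax":0,"ay":0.083,"az":-0.004,"grip":0},{"x":1,"y":-0.63,"z":0,"ax":0,"ay":0.083,"az":-0.004,"grip":0}]'

```text
clock: 1.93
ee_pos: [0.3909, 0.0728, 0.4183]
ee_rot: [-2.62, -1.139, -0.702]
wrist_force: [-0.2, -0.4, -0.1]
finger_gap: 0.0851
finger_force: 0.0
```

```bash
python3 - <<'E'
from h import *
from workcell import telemetry
x=np.load('lid.npy');Rl=lidR(x[3]);s=telemetry.read_state();print(s['clock'],s['ee_pos'],s['qpos'])
print(delta(s,Rl.apply((-.15,0,.2))+x[:3],toolrot(x[3])))
E
```

```text
1.9333 [0.39093462 0.07276373 0.41829896] [-0.57518828 -0.6408939   1.98900147  0.51372086  1.6714579   0.26044306]
[ 3.510e-01 -5.625e-01  8.577e-01  5.000e-04  4.000e-04  1.200e-03]
```

>>> play_rows --series '[{"x":0.35,"y":-0.56,"z":0.4,"ax":0,"ay":0,"az":0,"grip":0},{"x":0.35,"y":-0.56,"z":0.86,"ax":0,"ay":0,"az":0,"grip":0},{"x":0.35,"y":-0.56,"z":0.86,"ax":0,"ay":0,"az":0,"grip":0},{"x":0.35,"y":-0.56,"z":0.86,"ax":0,"ay":0,"az":0,"grip":0},{"x":0.35,"y":-0.56,"z":0.86,"ax":0,"ay":0,"az":0,"grip":0},{"x":0.35,"y":-0.56,"z":0.86,"ax":0,"ay":0,"az":0,"grip":0},{"x":0.35,"y":-0.56,"z":0.86,"ax":0,"ay":0,"az":0,"grip":0},{"x":0.35,"y":-0.56,"z":0.86,"ax":0,"ay":0,"az":0,"grip":0},{"x":0.35,"y":-0.56,"z":0.86,"ax":0,"ay":0,"az":0,"grip":0},{"x":0.35,"y":-0.56,"z":0.86,"ax":0,"ay":0,"az":0,"grip":0}]'

```text
clock: 2.77
ee_pos: [0.4178, 0.297, 0.2748]
ee_rot: [-2.628, -1.127, -0.703]
wrist_force: [-0.0, -0.7, 0.4]
finger_gap: 0.0856
finger_force: 0.0
```

```bash
python3 - <<'E'
from h import *
import cv2
from workcell import telemetry,viewer
x=np.load('lid.npy');s=telemetry.read_state();print(s['clock'],s['ee_pos'],s['qpos'],s['wrist_force'])
c=viewer.capture('wrist');cv2.imwrite('pics/w1.png',c['image'][:,:,::-1]);np.savez('w1.npz',p=s['ee_pos'],r=s['ee_rot'],K=c['K'],T=c['tool_from_camera'],image=c['image'])
print(c['K'],c['tool_from_camera'].round(3))
E
```

```text
2.7667 [0.4177574  0.29696233 0.27477111] [ 0.2033041  -0.36065793  2.10266009  0.34054898  0.98403636  0.83373186] [-0.00499885 -0.65971452  0.37631773]
[[297.31863964   0.         252.01695726]
 [  0.         297.31863964 193.33813438]
 [  0.           0.           1.        ]] [[-0.001 -0.948 -0.317  0.081]
 [ 1.    -0.001  0.    -0.001]
 [-0.    -0.317  0.948 -0.142]
 [ 0.     0.     0.     1.   ]]
```

View pics/w1.png

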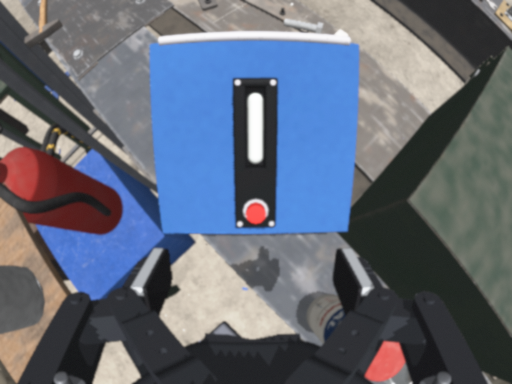

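The wrist view shows the lid square on: button at (255,212), bar at (255,128), corners near (151,43), (358,43), (351,232) and (161,234). I'll refine the fit with these.

```bash
cat >> h.py <<'E'
def wproj(w,P):
    q=R.from_rotvec(w['r']).inv().apply(P-w['p']);T=w['T'];q=(q-T[:3,3])@T[:3,:3]
    t=np.arctan2(np.hypot(q[:,0],q[:,1]),q[:,2]);ph=np.arctan2(q[:,1],q[:,0])
    return np.c_[w['K'][0,0]*t*np.cos(ph)+w['K'][0,2],w['K'][1,1]*t*np.sin(ph)+w['K'][1,2]]
E
python3 - <<'E'
from h import *
import cv2
w=dict(np.load('w1.npz'));h=cv2.cvtColor(w['image'],cv2.COLOR_RGB2HSV)
red=((h[...,0]<8)|(h[...,0]>172))&(h[...,1]>140)&(h[...,2]>90)
def cen(m,x0,y0,x1,y1):
    q=np.argwhere(m[y0:y1,x0:x1])[:,::-1]+[x0,y0];return q.mean(0),np.median(q,0),len(q)
b=cen(red,235,190,280,232);bar=cen((h[...,1]<60)&(h[...,2]>150),244,88,268,168);print(b,bar)
bl=((abs(h[...,0].astype(int)-107)<10)&(h[...,1]>150)&(h[...,2]>120)).astype('uint8')
for row in (60,215):
    q=np.where(bl[row,140:375])[0]+140;print(row,q.min(),q.max())
for col in (175,340):
    q=np.where(bl[30:245,col])[0]+30;print(col,q.min(),q.max())
L=np.array([(-.19,0,.03),(-.1,0,.017),(-.228,.117,0),(-.228,-.117,0)])
o=np.array([b[0],bar[0],(161,233.5),(350.5,232)])
f=lambda p:(wproj(w,lidR(p[3]).apply(L)+p[:3])-o).ravel()
x0=np.load('lid.npy');print('before',f(x0).reshape(-1,2).round(1).tolist())
r=least_squares(f,x0);x=r.x;print(x,f(x).reshape(-1,2).round(1).tolist())
g=least_squares(lambda q:f([q[0],q[1],.19,q[2]]),x[[0,1,3]]);print('z.19',g.x,g.fun.reshape(-1,2).round(1).tolist())
print('bar',lidR(x[3]).apply((-.1,0,.039))+x[:3],lidR(g.x[2]).apply((-.1,0,.039))+[*g.x[:2],.19])
E
```

```text
(array([255.4169279 , 213.99373041]), array([255., 214.]), 319) (array([254.98710317, 127.30257937]), array([255., 127.]), 1008)
60 151 357
215 141 349
175 45 233
340 46 231
before [[-9.4, -7.8], [-9.3, -3.0], [-3.9, -8.5], [-13.9, -7.6]]
[0.57089073 0.45342919 0.19617662 0.8190739 ] [[0.7, 0.5], [0.6, -0.3], [-0.6, 0.2], [-1.0, -0.4]]
z.19 [0.57175395 0.45416825 0.81900144] [[0.6, 0.2], [0.6, 1.1], [0.9, -0.3], [-2.5, -1.0]]
bar [0.49843351 0.37591983 0.17995161] [0.49929112 0.37666414 0.17377499]
```

```bash
python3 - <<'E'
from h import *
from workcell import telemetry
x=np.array([.5712,.4537,.194,.819]);np.save('lid.npy',x)
s=telemetry.read_state()
for h in (.06,.035,.02): print(delta(s,lidR(x[3]).apply((-.19,0,h))+x[:3],toolrot(x[3])))
E
```

```text
[-1.629e-01  1.480e-02  4.812e-01  1.900e-03  3.000e-04 -9.000e-04]
[-1.627e-01  1.370e-02  5.812e-01  1.900e-03  3.000e-04 -9.000e-04]
[-1.626e-01  1.300e-02  6.412e-01  1.900e-03  3.000e-04 -9.000e-04]
```

>>> play_rows --series '[{"x":-0.163,"y":0.014,"z":0.3,"ax":0.002,"ay":0,"az":-0.001,"grip":1},{"x":-0.163,"y":0.014,"z":0.48,"ax":0.002,"ay":0,"az":-0.001,"grip":1},{"x":-0.163,"y":0.014,"z":0.48,"ax":0.002,"ay":0,"az":-0.001,"grip":1},{"x":-0.163,"y":0.014,"z":0.48,"ax":0.002,"ay":0,"az":-0.001,"grip":1},{"x":-0.163,"y":0.014,"z":0.48,"ax":0.002,"ay":0,"az":-0.001,"grip":1},{"x":-0.163,"y":0.014,"z":0.48,"ax":0.002,"ay":0,"az":-0.001,"grip":1},{"x":-0.163,"y":0.014,"z":0.48,"ax":0.002,"ay":0,"az":-0.001,"grip":1},{"x":-0.163,"y":0.014,"z":0.48,"ax":0.002,"ay":0,"az":-0.001,"grip":1},{"x":-0.163,"y":0.014,"z":0.56,"ax":0.002,"ay":0,"az":-0.001,"grip":1},{"x":-0.163,"y":0.014,"z":0.56,"ax":0.002,"ay":0,"az":-0.001,"grip":1}]'

```text
clock: 3.65
ee_pos: [0.4441, 0.3213, 0.1345]
ee_rot: [-2.611, -1.14, -0.7]
wrist_force: [-0.1, -0.0, 0.0]
finger_gap: 0.0002
finger_force: 0.0
```

```bash
python3 - <<'E'
from h import *
import cv2
from workcell import telemetry,viewer
x=np.load('lid.npy');s=telemetry.read_state();print(s['ee_pos'],s['wrist_force'],s['finger_gap'],lidR(x[3]).inv().apply(s['ee_pos']-x[:3]))
print(delta(s,lidR(x[3]).apply((-.19,0,.03))+x[:3],toolrot(x[3])))
a=viewer.capture('wrist')['image'];b=viewer.capture('side')['image'][90:234,180:372]
cv2.imwrite('pics/w2.png',np.hstack([cv2.resize(a,(400,300)),cv2.resize(b,(400,300))])[:,:,::-1])
E
```

```text
[0.44413616 0.32126906 0.13448466] [-0.13804089 -0.02858917  0.03202912] 0.0001585000995325548 [-0.18868584  0.00237149  0.04021543]
[-0.0053  0.0095  0.0408 -0.0003 -0.      0.0006]
```

View pics/w2.png

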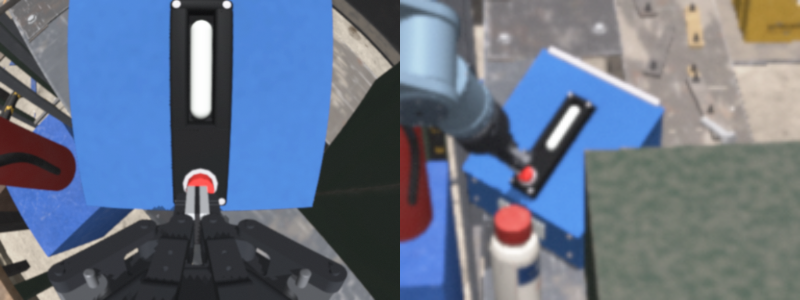

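>>> play_rows --series '[{"x":0,"y":0.008,"z":0.02,"ax":0,"ay":0,"az":0,"grip":1},{"x":0,"y":0.008,"z":0.03,"ax":0,"ay":0,"az":0,"grip":1},{"x":0,"y":0.008,"z":0.04,"ax":0,"ay":0,"az":0,"grip":1},{"x":0,"y":0.008,"z":0.05,"ax":0,"ay":0,"az":0,"grip":1},{"x":0,"y":0.008,"z":0.05,"ax":0,"ay":0,"az":0,"grip":1}]'

```text
clock: 4.17
ee_pos: [0.4488, 0.3243, 0.1222]
ee_rot: [-2.612, -1.14, -0.695]
wrist_force: [-0.3, 0.5, -0.3]
finger_gap: -0.0002
finger_force: 0.0
```

>>> play_rows --series '[{"x":0,"y":0,"z":0.01,"ax":0,"ay":0,"az":0,"grip":1},{"x":0,"y":0,"z":0.015,"ax":0,"ay":0,"az":0,"grip":1},{"x":0,"y":0,"z":0.015,"ax":0,"ay":0,"az":0,"grip":1}]'

```text
clock: 4.42
ee_pos: [0.4502, 0.3257, 0.1192]
ee_rot: [-2.612, -1.14, -0.696]
wrist_force: [-2.5, -1.8, 3.3]
finger_gap: -0.0001
finger_force: 2.0
```

>>> play_rows --series '[{"x":0,"y":0,"z":0.008,"ax":0,"ay":0,"az":0,"grip":1},{"x":0,"y":0,"z":0.008,"ax":0,"ay":0,"az":0,"grip":1}]'

```text
clock: 4.58
ee_pos: [0.4509, 0.3264, 0.1175]
ee_rot: [-2.612, -1.14, -0.696]
wrist_force: [-3.1, -2.8, 4.6]
finger_gap: 0.0001
finger_force: 2.6
```

```bash
cat > look.py <<'E'
from h import *
import cv2,sys
from workcell import telemetry,viewer
x=np.load('lid.npy');s=telemetry.read_state();print(s['clock'],s['wrist_force'],s['finger_gap'],s['qpos'][5],lidR(x[3]).inv().apply(s['ee_pos']-x[:3]))
w=viewer.capture('wrist');a=w['image'];b=viewer.capture('side')['image'][90:234,180:372]
np.savez(sys.argv[1]+'.npz',p=s['ee_pos'],r=s['ee_rot'],K=w['K'],T=w['tool_from_camera'],image=a)
cv2.imwrite(f'pics/{sys.argv[1]}.png',np.hstack([cv2.resize(a,(400,300)),cv2.resize(b,(400,300))])[:,:,::-1])
E
python3 look.py w3
```

```text
4.5833 [-3.14282498 -2.76051194  4.64077295] 0.00012986937408412648 0.6292922535508787 [-0.18995504  0.00096099  0.02132891]
```

View pics/w3.png

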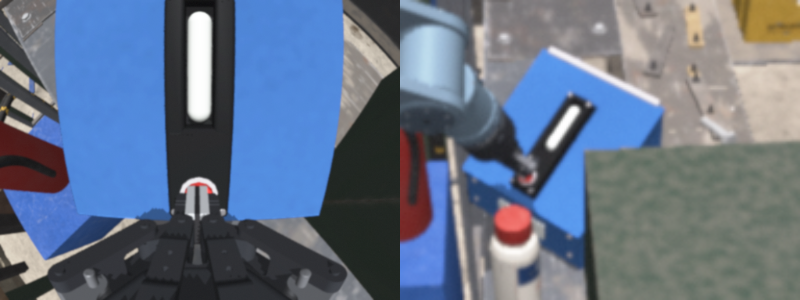

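The button is partly pressed at about 6 N. The bar is still stowed at (199,65), so I'll press deeper.

>>> play_rows --series '[{"x":0,"y":0,"z":0.008,"ax":0,"ay":0,"az":0,"grip":1},{"x":0,"y":0,"z":0.008,"ax":0,"ay":0,"az":0,"grip":1}]'

```text
clock: 4.85
ee_pos: [0.4516, 0.3271, 0.1157]
ee_rot: [-2.612, -1.14, -0.696]
wrist_force: [-1.9, -2.1, 2.9]
finger_gap: 0.0004
finger_force: 1.7
```

```bash
cat > bar.py <<'E'
import cv2,numpy as np,sys
for n in sys.argv[1:]:
    im=np.load(n+'.npz')['image'];h=cv2.cvtColor(im,cv2.COLOR_RGB2HSV);m=((h[...,1]<60)&(h[...,2]>120)).astype('uint8');m[:,:205]=0;m[:,300:]=0;m[205:]=0
    k,L,st,ce=cv2.connectedComponentsWithStats(m)
    print(n,[(st[i].tolist(),ce[i].round(1).tolist()) for i in range(1,k) if st[i,4]>200])
E
python3 look.py w4; python3 bar.py w3 w4
```

```text
4.85 [-1.85777628 -2.07805736  2.89912146] 0.00037508873734400257 0.6271811491713305 [-0.19000569  0.0008427   0.01923236]
w3 [([240, 14, 31, 141, 4155], [255.0, 84.1])]
w4 [([236, 0, 39, 169, 6207], [255.3, 82.4])]
```

The handle has popped out: the bar is now 39 px wide, up from 31. I'll back off, open the gripper and measure the bar.

>>> play_rows --series '[{"x":0,"y":0,"z":-0.15,"ax":0,"ay":0,"az":0,"grip":1},{"x":0,"y":0,"z":-0.32,"ax":0,"ay":0,"az":0,"grip":0.5},{"x":0.1,"y":0,"z":-0.48,"ax":0,"ay":0,"az":0,"grip":0},{"x":0.15,"y":0,"z":-0.5,"ax":0,"ay":0,"az":0,"grip":0},{"x":0.15,"y":0,"z":-0.5,"ax":0,"ay":0,"az":0,"grip":0},{"x":0.15,"y":0,"z":-0.5,"ax":0,"ay":0,"az":0,"grip":0}]'

```text
clock: 5.45
ee_pos: [0.4322, 0.3054, 0.2443]
ee_rot: [-2.611, -1.141, -0.7]
wrist_force: [-1.4, -0.1, -1.1]
finger_gap: 0.0606
finger_force: 0.0
```

```bash
python3 look.py w5; python3 bar.py w5
```

```text
5.45 [-1.3603746  -0.06181061 -1.14418716] 0.0605650098331296 0.7814415450869975 [-0.15086392  0.00020009  0.14519217]
w5 [([205, 0, 95, 35, 2989], [251.8, 16.9]), ([244, 91, 20, 88, 1617], [253.1, 134.1])]
```

View pics/w5.png

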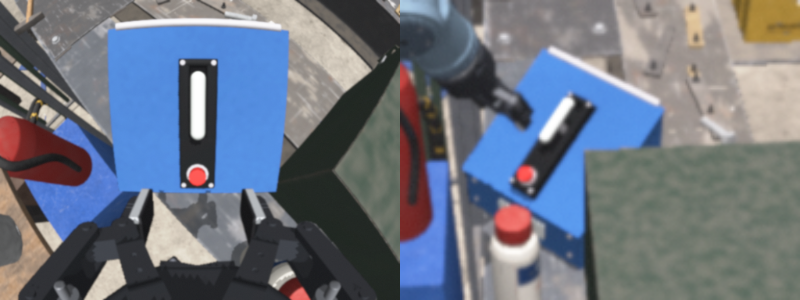

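>>> play_rows --series '[{"x":0.21,"y":0,"z":0,"ax":0,"ay":0,"az":0,"grip":0},{"x":0.21,"y":0,"z":0.1,"ax":0,"ay":0,"az":0,"grip":0},{"x":0.21,"y":0,"z":0.16,"ax":0,"ay":0,"az":0,"grip":0},{"x":0.21,"y":0,"z":0.16,"ax":0,"ay":0,"az":0,"grip":0}]'

```text
clock: 5.88
ee_pos: [0.474, 0.3532, 0.229]
ee_rot: [-2.614, -1.141, -0.684]
wrist_force: [-1.1, -0.3, -0.7]
finger_gap: 0.0853
finger_force: 0.0
```

```bash
python3 look.py w6; python3 bar.py w6
```

```text
5.8833 [-1.05933895 -0.25608411 -0.70453807] 0.08534614482308679 0.8657653241083973 [-0.10358678  0.00233384  0.10017156]
w6 [([205, 0, 95, 77, 6711], [252.8, 38.2]), ([246, 155, 22, 50, 1044], [256.4, 180.6])]
```

The left panel shows the bar standing out at (198,104) and the button back up at (198,177). Next I'll triangulate the bar from w5 and w6.

```bash
python3 - <<'E'
from h import *
import cv2
x=np.load('lid.npy');W=[];O=[]
for n in ('w5','w6'):
    w=dict(np.load(n+'.npz'));h=cv2.cvtColor(w['image'],cv2.COLOR_RGB2HSV)
    m=((h[...,1]<60)&(h[...,2]>110)).astype('uint8');m[:85]=0;m[270:]=0;m[:,:235]=0;m[:,275:]=0
    k,L,st,ce=cv2.connectedComponentsWithStats(m);i=1+np.argmax(st[1:,4]);print(n,st[i],ce[i]);
    O.append((st[i,:2]+(st[i,2:4]-1)/2, st[i,1],st[i,1]+st[i,3]-1));W.append(w)
# unknown bar centre in lid coords; ends at +-38 along x at centre height
def f(q):
    r=[]
    for w,(c,t,b) in zip(W,O):
        P=lidR(x[3]).apply(np.array([q,q+[.038,0,0],q-[.038,0,0]]))+x[:3];u=wproj(w,P)
        r+=[u[0,0]-c[0],u[1,1]-t,u[2,1]-b]
    return np.array(r)
r=least_squares(f,[-.1,0,.039],x_scale=.01);print(r.x,r.fun.round(1))
from workcell import telemetry
s=telemetry.read_state()
for q in (r.x,np.array([-.1,0,.039])):
  for z in (.005-.0187,):
    print(delta(s,lidR(x[3]).apply(q+[0,0,z])+x[:3],toolrot(x[3])))
E
```

```text
w5 [ 244   91   20   88 1632] [253.13051471 133.99571078]
w6 [ 245  155   23   97 2007] [256.23567514 202.38664674]
[-0.10191586  0.00028222  0.03579783] [-0.4 -0.6  0.4  0.3  0.6 -0.5]
[ 0.0047  0.0082  0.3211 -0.001   0.0011  0.0004]
[ 0.0122  0.0093  0.3082 -0.001   0.0011  0.0004]
```

>>> play_rows --series '[{"x":0.006,"y":0.008,"z":0.12,"ax":-0.001,"ay":0.001,"az":0,"grip":0},{"x":0.006,"y":0.008,"z":0.24,"ax":-0.001,"ay":0.001,"az":0,"grip":0},{"x":0.006,"y":0.008,"z":0.314,"ax":-0.001,"ay":0.001,"az":0,"grip":0},{"x":0.006,"y":0.008,"z":0.314,"ax":-0.001,"ay":0.001,"az":0,"grip":0.3},{"x":0.006,"y":0.008,"z":0.314,"ax":-0.001,"ay":0.001,"az":0,"grip":0.6},{"x":0.006,"y":0.008,"z":0.314,"ax":-0.001,"ay":0.001,"az":0,"grip":1},{"x":0.006,"y":0.008,"z":0.314,"ax":-0.001,"ay":0.001,"az":0,"grip":1},{"x":0.006,"y":0.008,"z":0.314,"ax":-0.001,"ay":0.001,"az":0,"grip":1},{"x":0.006,"y":0.008,"z":0.314,"ax":-0.001,"ay":0.001,"az":0,"grip":1},{"x":0.006,"y":0.008,"z":0.314,"ax":-0.001,"ay":0.001,"az":0,"grip":1}]' --newtons 70

```text
clock: 6.82
ee_pos: [0.5047, 0.382, 0.1685]
ee_rot: [-2.612, -1.138, -0.71]
wrist_force: [-3.4, 2.6, 3.6]
finger_gap: 0.0135
finger_force: 70.4
```

```bash
python3 - <<'E'
from h import *
x=np.load('lid.npy');x[:3]+=lidR(x[3]).apply((-.0019,.0003,-.0032));np.save('lid.npy',x);print(x)
from workcell import telemetry
s=telemetry.read_state();print(s['wrist_force'],s['ft_torque'],s['finger_force'],s['qpos'],lidR(x[3]).inv().apply(s['ee_pos']-x[:3]))
E
```

```text
[0.57094982 0.45387169 0.19027872 0.819     ]
[-3.3818875   2.61739356  3.55348095] [0.39609638 0.50146122 0.22268415] 70.4454356431961 [0.341078   0.08654304 1.94721487 0.3829237  0.66369445 0.84012163] [-0.09554604 -0.00066722  0.02996289]
```

The grip closed about 6 mm too shallow, with the gap at 13.5 mm on a 16 mm bar, because I'd computed the move while the arm was still lagging. I'll open, go deeper and grip again.

>>> play_rows --series '[{"x":0,"y":0,"z":0,"ax":0,"ay":0,"az":0,"grip":0.4},{"x":0,"y":0,"z":0,"ax":0,"ay":0,"az":0,"grip":0.4},{"x":0,"y":0,"z":0,"ax":0,"ay":0,"az":0,"grip":0.4},{"x":-0.018,"y":0,"z":0.026,"ax":0,"ay":0,"az":0,"grip":0.4},{"x":-0.018,"y":0,"z":0.026,"ax":0,"ay":0,"az":0,"grip":0.4},{"x":-0.018,"y":0,"z":0.026,"ax":0,"ay":0,"az":0,"grip":0.4}]'

```text
clock: 7.32
ee_pos: [0.5038, 0.3806, 0.1579]
ee_rot: [-2.614, -1.138, -0.706]
wrist_force: [0.1, 0.7, -1.1]
finger_gap: 0.0511
finger_force: 0.0
```

```bash
python3 look.py w7; python3 - <<'E'
import cv2,numpy as np
im=np.load('w7.npz')['image'];cv2.imwrite('pics/w7.png',cv2.resize(im,(800,600))[:,:,::-1])
E
```

```text
7.3167 [ 0.11965472  0.73276565 -1.12244564] 0.05111836587029591 0.8279717353696335 [-0.1022473  -0.00096096  0.02165536]
```

View pics/w7.png

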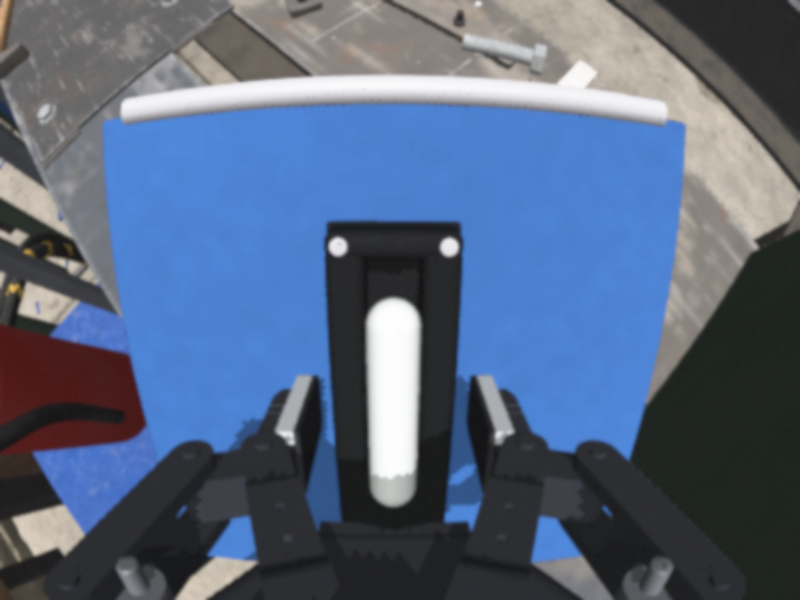

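The pads straddle the bar evenly at about (300,410) and (490,410), with the bar at (393,402). Closing now.

>>> play_rows --series '[{"x":0,"y":0,"z":0,"ax":0,"ay":0,"az":0,"grip":0.7},{"x":0,"y":0,"z":0,"ax":0,"ay":0,"az":0,"grip":1},{"x":0,"y":0,"z":0,"ax":0,"ay":0,"az":0,"grip":1},{"x":0,"y":0,"z":0,"ax":0,"ay":0,"az":0,"grip":1},{"x":0,"y":0,"z":0,"ax":0,"ay":0,"az":0,"grip":1},{"x":0,"y":0,"z":0,"ax":0,"ay":0,"az":0,"grip":1}]' --newtons 70

```text
clock: 7.92
ee_pos: [0.504, 0.3814, 0.1594]
ee_rot: [-2.612, -1.138, -0.708]
wrist_force: [-3.5, 2.3, 2.6]
finger_gap: 0.0138
finger_force: 68.5
```

>>> play_rows --series '[{"x":0,"y":0,"z":0,"ax":0,"ay":0,"az":-0.018,"grip":1},{"x":0,"y":0,"z":0,"ax":0,"ay":0,"az":-0.036,"grip":1},{"x":0,"y":0,"z":0,"ax":0,"ay":0,"az":-0.054,"grip":1},{"x":0,"y":0,"z":0,"ax":0,"ay":0,"az":-0.072,"grip":1},{"x":0,"y":0,"z":0,"ax":0,"ay":0,"az":-0.09,"grip":1},{"x":0,"y":0,"z":0,"ax":0,"ay":0,"az":-0.108,"grip":1},{"x":0,"y":0,"z":0,"ax":0,"ay":0,"az":-0.125,"grip":1},{"x":0,"y":0,"z":0,"ax":0,"ay":0,"az":-0.125,"grip":1}]'

```text
clock: 8.58
ee_pos: [0.5048, 0.381, 0.1597]
ee_rot: [-2.099, -2.184, -0.82]
wrist_force: [-1.3, 0.3, 3.1]
finger_gap: 0.0137
finger_force: 68.5
```

```bash
python3 look.py w8;python3 - <<'E'
from workcell import telemetry
s=telemetry.read_state();print(s['ft_torque'],s['finger_gap'])
E
```

```text
8.5833 [-1.25678835  0.29113579  3.08562305] 0.013704350647793117 0.03887961513152205 [-0.10052319 -0.00142931  0.0226703 ]
[0.010578   0.23853084 0.11763086] 0.014125349553367306
```

View pics/w8.png

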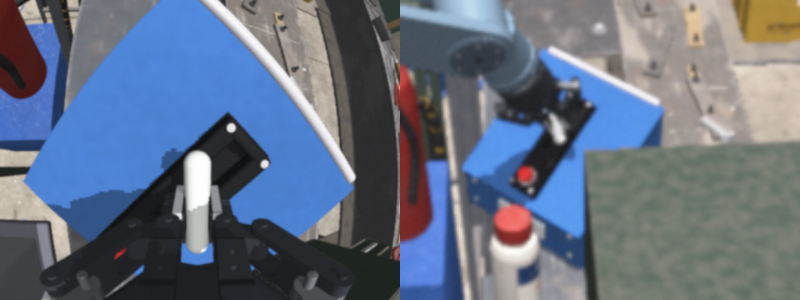

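The handle is turning with the gripper, about 45° so far, with the bar centred at (197,200). I'll finish the turn.

>>> play_rows --series '[{"x":0,"y":0,"z":0,"ax":0,"ay":0,"az":-0.018,"grip":1},{"x":0,"y":0,"z":0,"ax":0,"ay":0,"az":-0.036,"grip":1},{"x":0,"y":0,"z":0,"ax":0,"ay":0,"az":-0.054,"grip":1},{"x":0,"y":0,"z":0,"ax":0,"ay":0,"az":-0.072,"grip":1},{"x":0,"y":0,"z":0,"ax":0,"ay":0,"az":-0.09,"grip":1},{"x":0,"y":0,"z":0,"ax":0,"ay":0,"az":-0.108,"grip":1},{"x":0,"y":0,"z":0,"ax":0,"ay":0,"az":-0.126,"grip":1},{"x":0,"y":0,"z":0,"ax":0,"ay":0,"az":-0.132,"grip":1},{"x":0,"y":0,"z":0,"ax":0,"ay":0,"az":-0.132,"grip":1},{"x":0,"y":0,"z":0,"ax":0,"ay":0,"az":-0.132,"grip":1}]'

```text
clock: 9.52
ee_pos: [0.5055, 0.3812, 0.1601]
ee_rot: [0.992, 2.67, 0.711]
wrist_force: [2.5, 1.7, 3.3]
finger_gap: 0.0134
finger_force: 75.1
```

```bash
cat > lift.py <<'E'
from h import *
from workcell import telemetry
x=np.load('lid.npy');s=telemetry.read_state();Rl=lidR(x[3]);R0=R.from_rotvec(s['ee_rot'])
T0=(toolrot(x[3],0,np.pi/2).inv()*R0).as_rotvec(degrees=True);print('rot err deg',T0,'tau.n',s['ft_torque']@Rl.as_matrix()[:,2],'F lid',Rl.inv().apply(s['wrist_force']),s['qpos'])
p0=s['ee_pos'];g=p0-R0.as_matrix()[:,2]*.0147 # grip (bar) point
y=Rl.as_matrix()[:,1];print('bar in lid',Rl.inv().apply(g-x[:3]))
for a in range(6,49,6):
    k=a*.6 # tool turns 60% of lid
    gg=x[:3]+R.from_rotvec(y*np.radians(a)).apply(g-x[:3]);rt=R.from_rotvec(y*np.radians(k))*R0
    print(a,delta(s,gg+rt.as_matrix()[:,2]*.0147,rt).tolist())
E
python3 lift.py; python3 look.py w9
```

```text
rot err deg [-0.372784   -0.22337112 -2.37666295] tau.n -1.252135045355996 F lid [ 4.22085434 -0.70100535  1.37800848] [ 0.3395513   0.09984053  1.95289114  0.39232921  0.64522145 -0.78204631]
bar in lid [-0.0998776  -0.00171024  0.03742671]
6 [-0.0008, 0.0144, -0.0409, 0.01, 0.0004, -0.0]
12 [-0.0017, 0.033, -0.08, 0.02, 0.0008, -0.0001]
18 [-0.0027, 0.0555, -0.1167, 0.03, 0.0012, -0.0001]
24 [-0.004, 0.0817, -0.1508, 0.04, 0.0017, -0.0002]
30 [-0.0053, 0.1113, -0.1817, 0.05, 0.0021, -0.0002]
36 [-0.0068, 0.1438, -0.2093, 0.0599, 0.0025, -0.0002]
42 [-0.0083, 0.1791, -0.2331, 0.0699, 0.0029, -0.0003]
48 [-0.0099, 0.2165, -0.253, 0.0799, 0.0033, -0.0003]
9.5167 [2.53794211 1.68806601 3.30381752] 0.013352467847084113 -0.7820463086899765 [-0.0997808  -0.00176555  0.02272713]
```

The handle is against its stop, with a 1.25 N m reaction at about 92°. Lifting in two halves.

>>> play_rows --series '[{"x":0,"y":0.007,"z":-0.02,"ax":0.005,"ay":0,"az":0,"grip":1},{"x":-0.001,"y":0.014,"z":-0.041,"ax":0.01,"ay":0,"az":0,"grip":1},{"x":-0.001,"y":0.023,"z":-0.06,"ax":0.015,"ay":0.001,"az":0,"grip":1},{"x":-0.002,"y":0.033,"z":-0.08,"ax":0.02,"ay":0.001,"az":0,"grip":1},{"x":-0.002,"y":0.044,"z":-0.098,"ax":0.025,"ay":0.001,"az":0,"grip":1},{"x":-0.003,"y":0.0555,"z":-0.117,"ax":0.03,"ay":0.001,"az":0,"grip":1},{"x":-0.003,"y":0.068,"z":-0.134,"ax":0.035,"ay":0.002,"az":0,"grip":1},{"x":-0.004,"y":0.082,"z":-0.151,"ax":0.04,"ay":0.002,"az":0,"grip":1},{"x":-0.004,"y":0.082,"z":-0.151,"ax":0.04,"ay":0.002,"az":0,"grip":1}]' --newtons 90

```text
clock: 10.37
ee_pos: [0.5034, 0.3794, 0.199]
ee_rot: [1.044, 2.825, 0.376]
wrist_force: [9.3, 2.8, -8.7]
finger_gap: 0.0138
finger_force: 91.5
```

```bash
cat > lift2.py <<'E'
from h import *
from workcell import telemetry
x=np.load('lid.npy');s=telemetry.read_state();Rl=lidR(x[3]);R0=R.from_rotvec(s['ee_rot'])
g=s['ee_pos']-R0.as_matrix()[:,2]*.0147;y=Rl.as_matrix()[:,1];l=Rl.inv().apply(g-x[:3])
a0=np.degrees(np.arctan2(l[2],-l[0])-np.arctan2(.0374,.0999));print('angle',a0,'r',np.hypot(l[0],l[2]),'nom',np.hypot(.0999,.0374),s['wrist_force'],s['finger_gap'],s['qpos'])
for t in (30,36,42,47):
    gg=x[:3]+R.from_rotvec(y*np.radians(t-a0)).apply(g-x[:3]);rt=R.from_rotvec(y*np.radians((t-a0)*.6))*R0
    print(t,delta(s,gg+rt.as_matrix()[:,2]*.0147,rt).tolist())
E
python3 lift2.py; python3 look.py w10
```

```text
angle 21.838230992512365 r 0.10693757757959331 nom 0.10667131760693688 [ 9.30712717  2.81706054 -8.70266603] 0.013773113609741696 [ 0.40292844  0.16130429  1.72212918  0.12527679  1.01242456 -0.51324964]
30 [-0.0013, 0.0272, -0.0519, 0.0136, 0.0006, -0.0]
36 [-0.0025, 0.0517, -0.0871, 0.0236, 0.001, -0.0001]
42 [-0.0038, 0.0797, -0.1194, 0.0336, 0.0015, -0.0001]
47 [-0.005, 0.1054, -0.1438, 0.0419, 0.0019, -0.0001]
10.3667 [ 9.30712717  2.81706054 -8.70266603] 0.013773113609741696 -0.5132496382100538 [-0.08269629 -0.0015537   0.05782539]
```

>>> play_rows --series '[{"x":0,"y":0.012,"z":-0.025,"ax":0.006,"ay":0,"az":0,"grip":1},{"x":-0.001,"y":0.027,"z":-0.052,"ax":0.0136,"ay":0,"az":0,"grip":1},{"x":-0.002,"y":0.039,"z":-0.07,"ax":0.0186,"ay":0.001,"az":0,"grip":1},{"x":-0.0025,"y":0.052,"z":-0.087,"ax":0.0236,"ay":0.001,"az":0,"grip":1},{"x":-0.003,"y":0.065,"z":-0.104,"ax":0.0286,"ay":0.001,"az":0,"grip":1},{"x":-0.004,"y":0.08,"z":-0.119,"ax":0.0336,"ay":0.0015,"az":0,"grip":1},{"x":-0.0045,"y":0.095,"z":-0.134,"ax":0.0385,"ay":0.002,"az":0,"grip":1},{"x":-0.0045,"y":0.095,"z":-0.134,"ax":0.0385,"ay":0.002,"az":0,"grip":1},{"x":-0.0045,"y":0.095,"z":-0.134,"ax":0.0385,"ay":0.002,"az":0,"grip":1}]'

```text
clock: 11.22
ee_pos: [0.5109, 0.3878, 0.2351]
ee_rot: [1.084, 2.939, 0.035]
wrist_force: [8.8, -6.9, -23.4]
finger_gap: 0.0132
finger_force: 92.9
```

```bash
python3 lift2.py|head -2
```

```text
angle 43.06852594849659 r 0.10752413494895038 nom 0.10667131760693688 [  8.7885178   -6.94225626 -23.3598928 ] 0.013227947126899963 [ 0.4601303   0.30688265  1.44598231  0.00900174  1.36633932 -0.40561855]
30 [0.0017, -0.0386, 0.0855, -0.0218, -0.001, -0.0]
```

>>> play_rows --series '[{"x":0,"y":0.007,"z":-0.011,"ax":0.003,"ay":0,"az":0,"grip":1},{"x":0,"y":0.013,"z":-0.021,"ax":0.006,"ay":0,"az":0,"grip":1},{"x":0,"y":0.013,"z":-0.021,"ax":0.006,"ay":0,"az":0,"grip":1},{"x":0,"y":0.013,"z":-0.021,"ax":0.006,"ay":0,"az":0,"grip":1}]'

```text
clock: 11.55
ee_pos: [0.5139, 0.3904, 0.2419]
ee_rot: [-1.088, -2.946, 0.016]
wrist_force: [6.5, -1.0, -23.3]
finger_gap: 0.0135
finger_force: 94.3
```

```bash
python3 lift2.py|head -2; python3 look.py w11
```

```text
angle 47.38554280476645 r 0.10792832035311606 nom 0.10667131760693688 [  6.45989102  -0.99387045 -23.34844684] 0.013480638749237054 [ 0.46897644  0.33319818  1.39829608 -0.005795    1.41828593 -0.39309598]
30 [0.0026, -0.0519, 0.1135, -0.0289, -0.0013, 0.0001]
11.55 [  6.45989102  -0.99387045 -23.34844684] 0.013480638749237054 -0.39309598192775236 [-0.04806005 -0.00169363  0.08734688]
```

View pics/w11.png

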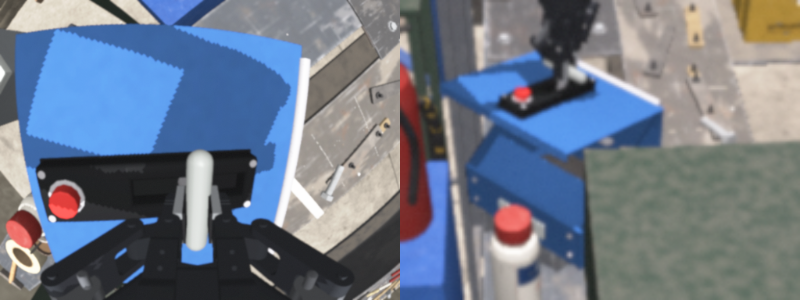

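The lid is up about 45° and the bar is parallel to the hinge. I'll release the bar and retreat straight back.

>>> play_rows --series '[{"x":0,"y":0,"z":0.008,"ax":0,"ay":0,"az":0,"grip":1},{"x":0,"y":0,"z":0.008,"ax":0,"ay":0,"az":0,"grip":0.55},{"x":0,"y":0,"z":0.008,"ax":0,"ay":0,"az":0,"grip":0.55},{"x":0,"y":0,"z":0.008,"ax":0,"ay":0,"az":0,"grip":0.55},{"x":0,"y":0,"z":0.008,"ax":0,"ay":0,"az":0,"grip":0.55},{"x":0,"y":0,"z":-0.06,"ax":0,"ay":0,"az":0,"grip":0.55},{"x":0,"y":0,"z":-0.2,"ax":0,"ay":0,"az":0,"grip":0.55},{"x":0,"y":0,"z":-0.35,"ax":0,"ay":0,"az":0,"grip":0.55},{"x":0,"y":0,"z":-0.5,"ax":0,"ay":0,"az":0,"grip":0.55},{"x":0,"y":0,"z":-0.5,"ax":0,"ay":0,"az":0,"grip":0.55},{"x":0,"y":0,"z":-0.5,"ax":0,"ay":0,"az":0,"grip":0.55}]'

```text
clock: 12.57
ee_pos: [0.5161, 0.3942, 0.3765]
ee_rot: [1.082, 2.942, 0.004]
wrist_force: [0.8, -0.0, -0.5]
finger_gap: 0.0384
finger_force: 0.0
```

```bash
python3 - <<'E'
from h import *
import cv2
from workcell import telemetry,viewer
x=np.load('lid.npy');s=telemetry.read_state();print(s['clock'],s['wrist_force'])
w=viewer.capture('wrist');w=dict(p=s['ee_pos'],r=s['ee_rot'],K=w['K'],T=w['tool_from_camera'],image=w['image'])
h=cv2.cvtColor(w['image'],cv2.COLOR_RGB2HSV)
m=(((h[...,0]<8)|(h[...,0]>172))&(h[...,1]>140)&(h[...,2]>90)).astype('uint8')
k,L,st,ce=cv2.connectedComponentsWithStats(m);print([(st[i].tolist(),ce[i].round(0).tolist()) for i in range(1,k) if st[i,4]>60])
for a in (35,40,45,50):print(a,'btn',wproj(w,lidR(x[3],np.radians(a)).apply(np.array([[-.19,0,.03],[-.1,.038,.039],[-.1,-.038,.039]]))+x[:3]).round(0).tolist())
m=((h[...,1]<50)&(h[...,2]>110)).astype('uint8')
k,L,st,ce=cv2.connectedComponentsWithStats(m);print('white',[(st[i].tolist(),ce[i].round(0).tolist(),cv2.minAreaRect(np.argwhere(L==i)[:,::-1].astype('float32'))[1:]) for i in range(1,k) if 300<st[i,4]<4000])
E
```

```text
12.5667 [ 0.78884835 -0.00471341 -0.52641128]
[([140, 174, 21, 25, 404], [150.0, 186.0]), ([64, 222, 28, 35, 587], [77.0, 238.0])]
35 btn [[148.0, 177.0], [237.0, 142.0], [235.0, 216.0]]
40 btn [[147.0, 181.0], [242.0, 143.0], [239.0, 219.0]]
45 btn [[148.0, 186.0], [247.0, 145.0], [244.0, 223.0]]
50 btn [[151.0, 192.0], [254.0, 147.0], [250.0, 226.0]]
white [([371, 80, 37, 33, 480], [391.0, 95.0], ((18.878795623779297, 34.987945556640625), 47.29060745239258)), ([342, 112, 33, 25, 391], [357.0, 124.0], ((20.05335807800293, 34.45608901977539), 77.73522186279297)), ([236, 145, 22, 79, 1283], [247.0, 183.0], ((20.357498168945312, 78.1572494506836), 3.1798300743103027)), ([258, 263, 34, 38, 567], [278.0, 277.0], ((46.01081848144531, 23.409013748168945), 47.72631072998047)), ([445, 282, 67, 102, 2620], [485.0, 337.0], ((49.88977813720703, 104.50782775878906), 49.32505798339844))]
```

```bash
python3 -c "
from workcell import order;print(order.close_job())"
```

```text
the job is handed in; nothing more can be done
None
```

The locker is open and handed in at about 12.6 s: the button press popped the handle, I turned it to its stop (about 92° of gripper turn), and the lid stands open at about 45° with the arm clear and the bystanders untouched as far as I could see.

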